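# Take the squeaking dryer roller off its shaft

## Task

The dryer's drum roller has to come off for cleaning. Take the wedge tool out of the tool block, feel its blade into the gap between the shaft and the back of the spring clip until the flat face rests lightly on the shaft, then slide it down along the shaft so that the wedge spreads the clip, and ease the clip right off the shaft, never pressing hard on shaft, clip or roller. Put the wedge back in its slot, lift the roller off the shaft and lay it flat in the steel tray; the clip may lie anywhere on the table clear of the shaft, and everything else stays where it is.

Things in the scene. Friction and masses are not known exactly. Their poses are not given: they have to be found in the camera images.
- wedge: the wedge tool, 128 mm long, upright in the tool block; 0.12 kg. Origin mid-width on the tip's bottom edge, on the flat face; z up. Steel blade z = 0 to 58 mm, 8 mm wide (y): flat face is the plane x = 0; on the other (+x) side the blade is 2 mm thick up to z = 5, then slopes out 0.55 mm per mm to 10.8 mm at z = 21, constant above. Guard 26 mm square (z 58 to 62), handle above
- wedge_grip (a point): where to grip the wedge's black handle, 92 mm above the tip on its centre line (wedge x = 6 mm). The handle runs from z = 62 to 128 mm of the wedge, 22 mm in x and 20 mm in y; grip it across its x faces
- slot (a point): centre of the mouth of the wedge's slot, in the top of the tool block, 62 mm above the table; axes as the block. The slot is 19 mm in x, 17 mm in y, 60 mm deep. Stored: guard on the block's top, tip 58 mm below the mouth, wedge's x along the slot's x, blade centre (wedge x = 6 mm) over this point
- toolblock: fixed wooden tool block, 70 (x) by 170 (y) by 62 mm high, origin under its centre. The wedge's slot is at y = +50 mm; two fixed screwdriver handles, 21 mm thick, stand up to 48 mm above its top at y = -12 and -58 mm
- clip: dark steel clip round the shaft's neck, 22 mm long (x), 26 mm wide (y), 24 g. Origin at its underside on the shaft axis, 51 mm above the table; z up. Back bar 4 mm thick at x = 11 to 15 mm, 23 mm high; two legs, 12.5 mm high, run from it to -x, their hooked ends hold behind the neck. Its bar pushed 4 to 6 mm to +x (about 10 N) it lets go; move it on to +x to clear the shaft. Friction about 0.25
- clip_gap (a point): middle of the mouth of the gap into which the blade goes, level with the tops of back bar and shaft (74 mm above the table): between the shaft head's side (8 mm from the axis) and the clip's back bar (11 mm from the axis, the clip has about 0.4 mm of play), so about 3 mm wide in x; 10 mm free in y between the legs and their inner lobes; 23 mm deep, down to the roller
- shaft_top (a point): centre of the flat top of the upright steel shaft, 74 mm above the table; fixed. The clip's back bar ends level with it, the roller's top is 23 mm lower. The shaft: head of 8 mm radius for 10 mm, then a neck of 6 mm radius for 13.5 mm in which the clip's legs sit, then 8 mm radius again down through the roller to a shoulder of 14 mm radius under it
- mount: fixed plywood board 170 (x) by 130 (y) by 15 mm with a steel bracket plate (120 by 90 mm, top 18 mm above the table, side flanges up to 23 mm) that carries the shaft 10 mm to +x of the board's centre. Origin under the board's centre
- roller: the drum roller on the shaft: rubber-tyred wheel lying flat, 66 mm across, 25 mm high, bore 19 mm, mass about 0.12 kg. Origin at the centre of its underside, 26 mm above the table; z along its axis
- tray: the stainless tray, 150 (x) by 130 (y) by 32 mm high, walls and floor 3 mm, fixed and empty. Origin under its centre, z up
- spare_roller: bystander: a second, identical roller lying flat on the table beyond the board, origin under its centre
- pulley: bystander: grey belt pulley 54 mm across, 16 mm high
- grease: bystander: grey tin 60 mm across, 45 mm high
- screwdriver: bystander: screwdriver 190 mm long lying on the table
- spanner: bystander: steel spanner 160 mm long lying on the table
- fuse_box: bystander: small cardboard box 70 by 50 by 35 mm
Things that resemble listed ones, but are neither listed nor needed, are in the scene too. Leave any green or yellow look-alike of the wedge alone.

How it is judged:
On the way, in this order (a step that is already met when the one before it is completed fails the run):
1. the blade's tip is in the gap, at least 1.5 mm below the shaft's top, its flat face resting on the shaft and the clip not yet loaded (z of wedge in the frame of shaft_top below -0.0015 m and horizontal distance between wedge and clip_gap below 0.008 m and contact force between wedge and mount above 0.5 N and contact force between wedge and clip below 0.5 N), for 0.1 s.
2. the wedge, bearing on shaft and clip at once, has pushed the top of the clip's back bar 1.5 mm outward (contact force between wedge and clip above 1.5 N and contact force between wedge and mount above 1 N and horizontal distance between clip_gap and shaft_top above 0.011 m and horizontal distance between clip and shaft_top below 0.012 m).
3. the clip is off the shaft, at least 22 mm to the side of its axis (horizontal distance between clip and shaft_top above 0.022 m), for 0.2 s.
4. the wedge is back in its slot and let go (horizontal distance between wedge and slot below 0.015 m and z of wedge in the frame of slot below -0.05 m and contact force between the fingers and wedge below 0.2 N), for 0.2 s.
5. the roller is lifted clear of the shaft (z of roller in the frame of shaft_top above 0 m), for 0.1 s.
At the end, for the whole second after the job is handed in: the roller lies flat on the floor of the tray (either way up, within 0.15 rad), at rest; the wedge is back in its slot, its tip at least 50 mm below the mouth; the clip lies at rest on the table or on something on it, its origin at least 22 mm to the side of the shaft's axis (z of roller in the frame of tray between 0 and 0.01 m and x of roller in the frame of tray between -0.045 and 0.045 m and y of roller in the frame of tray between -0.036 and 0.036 m and angle between the z axis of roller and the z axis of tray, either way round below 0.15 rad and linear speed of each of roller, clip below 0.02 m/s and horizontal distance between wedge and slot below 0.015 m and z of wedge in the frame of slot below -0.05 m and horizontal distance between clip and shaft_top above 0.022 m and height (world z) of clip above -0.02 m); the robot touches nothing.
It fails at once if the wedge presses on the shaft or its mount with more than 30 N (contact force between wedge and mount above 30 N).
It fails at once if the wedge presses on the clip with more than 30 N (contact force between wedge and clip above 30 N).
It fails at once if the wedge presses on the roller with more than 15 N (contact force between wedge and roller above 15 N).
It fails at once if a bystander is moved more than 30 mm (distance of any of spare_roller, pulley, grease, screwdriver, spanner, fuse_box from where it was at the start of the episode above 0.03 m).
It also fails if it takes over 72 s, if anything falls off the work surface, if the arm or the gripper's body presses on something with over 40 N, if the wrist force passes 120 N, or if a joint passes its speed limit or range.

## Robot

A 7-joint arm with a two-finger parallel gripper is mounted at the origin on the work surface. World frame = base frame: x ahead of the robot, y to its left, z up, the work surface at z = 0. Lengths are in m, angles in rad, forces in N, time in s.
With the tool pointing down it reaches from about 0.425 to 0.875 m from the base axis. Payload 4.7 kg.
Tool frame: the origin (TCP) lies midway between the tips of the shut fingers; the grasp point (between the pads) lies 19 mm behind it; z points along the fingers, y is the line along which they close (so a half turn about z gives the same grasp; the last joint's range is limited). The gripper opens to 87 mm and grips with 3 to 60 N. Pads are 19 mm wide; open, the fingers measure 117 mm over their backs; the gripper's body (75 mm by 190 mm) begins 51 mm behind the grasp point.
Start: joints at [-1.3, 0.321, -0.07, 1.45, 0.023, 1.371, -0.057], TCP at [0.165, 0.629, 0.223] pointing down, gripper open.
Joint ranges: [-2.86, 2.86], [-0.3, 2.09], [-1.38, 1.24], [0.06, 2.45], [-1.56, 4.7], [0.09, 2.05], [-2.69, 2.69]. Speed limits (rad/s): [2.57, 2.57, 3.14, 3.14, 3.14, 3.14, 3.14].

## Interface

Orientations are given as a rotation vector (axis times angle).
In Python, from bench import ctrl gives the robot as it stands. The module is installed in compiled form; this text tells all that it offers.
- The arm moves only by the shell command python3 -m handwheel 'ROWS' [FORCE]. ROWS is JSON, a list of rows, each a list of 7 numbers: the finger opening in m, from 0 to 0.087, then the shift along the tool's x, y, z in m, then the turn, a rotation vector about the tool's x, y, z in degrees. A call has 1 to 12 rows; each row shifts and turns the commanded pose from where the row before left it, along the tool's axes as they then stand; what a row does not reach is not made up. A row lasts 1/8 s, in which the tool goes at most 62.5 mm and 10.7 degrees, less where a joint would pass 70% of its speed; a pose out of reach is approached as far as the arm can. A call is refused whole if a number of a shift passes 0.0625 or a number of a turn 10.7, either way. A call with a gripper value outside its range is refused whole. The fingers move at their own pace and stop on an object; FORCE is the grip in N (left out, the last holds). Time passes only in rows, so rows that do not move let the fingers close. It gives the time, the measured TCP pose, the force, the opening and the grip force at its end, in the units of the state.
- ctrl.get_state(): the state, without advancing time (a new reading comes with each control period).
- ctrl.get_image(name): name is "scene" or "side" or "wrist"; returns (picture, depth): 400x640x3 uint8, blue, green, red; 400x640 float32, m along the optical axis (not along the pixel's ray), 0 where there is no reading.
- ctrl.camera_info(name): a dict with "intrinsics" (3x3 intrinsics, pixels), "R" (3x3) and "t" (3): a world point X has camera coordinates R X + t. Camera axes: x right, y down, z forward; pixel columns grow to the right and rows downward; lengths in m; the calibration is good to about 2 mm. A picture is of the moment at which its call begins: read the wrist's pose just before it. camera_info takes no time and is no camera call; for the wrist camera it gives the pose at the moment of the call.
- ctrl.close_job(): hands the job in; it is judged then, once.
The state is a dict: "time": time; "joint_positions": joint angles; "qd": joint speeds; "joint_torque": joint torques, N m; "position": TCP position; "tool_rot": TCP orientation; "ft_force": force on the tool from outside, world axes, zero at the start; "torque": the same for the moment, N m; "grip_width": opening from 0.0 (shut) to 1.0 (fully open); "grip_force": force on a finger pad.
Only numpy, scipy, OpenCV 4.12 (cv2) and the standard library are available. Lean on these libraries where they do the work, as an engineer would, in place of code of your own. Each camera call takes 0.05 s, during which the arm holds its last target. There are 200 camera calls.

## Working session

There is one attempt and no reset: what is moved stays moved. The work goes in short steps, Python scripts to look and compute and a shell command to move; the robot and the scene stay as the last step left them, time stands still between calls to the robot, and variables do not carry over. Pictures are saved under pics/ and viewed, at most 11 in all, crops included, and the job is handed in when it is done.

```bash
mkdir -p pics; cat > h.py <<'E'
import numpy as np,cv2
from bench import ctrl
from scipy.spatial.transform import Rotation as R
np.set_printoptions(precision=4,suppress=True)
def snap(n,save):
    c=ctrl.camera_info(n); p,d=ctrl.get_image(n)
    cv2.imwrite('pics/%s.png'%save,p); np.savez('pics/%s.npz'%save,p=p,d=d,K=c['intrinsics'],R=c['R'],t=c['t'])
def load(s): return np.load('pics/%s.npz'%s)
def cloud(f):
    d=f['d'];K=f['K'];v,u=np.mgrid[:d.shape[0],:d.shape[1]]
    X=np.stack([(u-K[0,2])/K[0,0]*d,(v-K[1,2])/K[1,1]*d,d],-1)
    W=(X-f['t'])@f['R']; W[d==0]=np.nan
    return W
def st():
    s=ctrl.get_state(); print(s['time'],np.array(s['position']),np.array(s['tool_rot']),'F',np.array(s['ft_force']),'T',np.array(s['torque']),s['grip_width'],s['grip_force']);return s
E
python3 - <<'E'
from h import *
s=st()
print(R.from_rotvec(s['tool_rot']).as_matrix())
snap('scene','scene0');snap('side','side0')
for n in('scene','side','wrist'):
    c=ctrl.camera_info(n);print(n,c['intrinsics'],np.array(c['R']),-np.array(c['R']).T@c['t'])
E
```

```text
0.0 [0.165  0.6281 0.2215] [-0.4021 -3.1156  0.0031] F [-0.0615  0.6772  0.3922] T [ 0.008   0.0134 -0.0014] 1.003169360162249 0.0
[[-0.9672  0.2539 -0.0004]
 [ 0.2539  0.9672 -0.0019]
 [-0.0001 -0.002  -1.    ]]
scene [[436.6954   0.     312.4597]
 [  0.     436.6954 190.2492]
 [  0.       0.       1.    ]] [[-0.2742  0.9615 -0.0164]
 [ 0.5483  0.1423 -0.8241]
 [-0.79   -0.2349 -0.5663]] [1.356  0.3317 0.6952]
side [[382.8757   0.     321.5599]
 [  0.     382.8757 194.3756]
 [  0.       0.       1.    ]] [[-0.9954 -0.0954 -0.0113]
 [-0.066   0.7642 -0.6416]
 [ 0.0699 -0.6378 -0.767 ]] [0.4682 0.7517 0.8912]
wrist [[305.1885   0.     322.5985]
 [  0.     305.1885 198.5935]
 [  0.       0.       1.    ]] [[ 0.2538  0.9673 -0.0018]
 [ 0.9358 -0.245   0.2535]
 [ 0.2447 -0.066  -0.9673]] [0.098  0.6463 0.3839]
```

View pics/scene0.png

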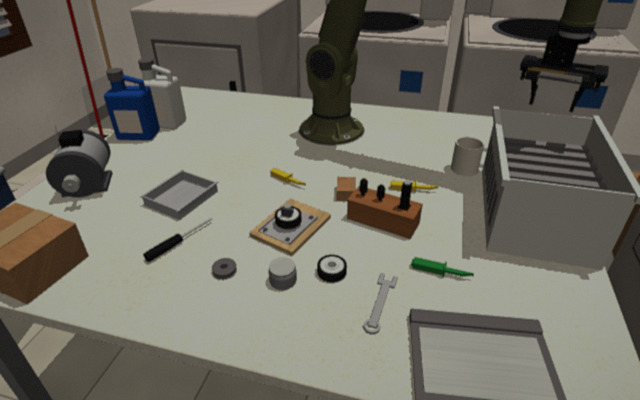

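View pics/side0.png

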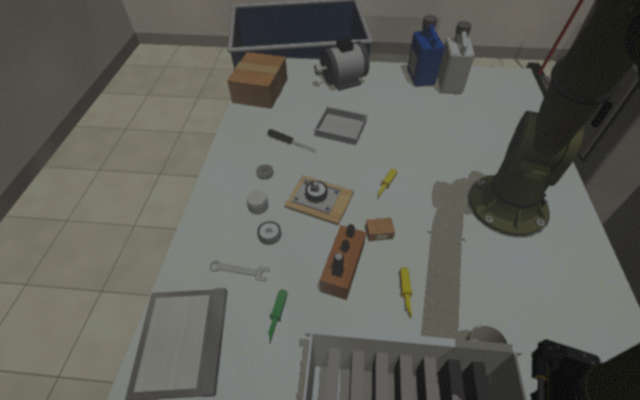

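The scene image shows the tool block at (385,208). The tall black handle at (406,196) is the wedge, and the two shorter ones at (364,186) and (380,192) are the fixed screwdrivers. The yellow and green tools at (288,177), (413,186) and (440,268) are look-alikes lying on the table. The shaft and clip are at (288,212), the tray at (180,193).

```bash
cat >> h.py <<'E'
def rect(W,box,zlo,zhi,extra=None):
    x0,x1,y0,y1=box
    m=(W[...,0]>x0)&(W[...,0]<x1)&(W[...,1]>y0)&(W[...,1]<y1)&(W[...,2]>zlo)&(W[...,2]<zhi)
    if extra is not None:m&=extra
    P=W[m]
    r=cv2.minAreaRect((P[:,:2]*1000).astype(np.float32)) if len(P)>3 else None
    return P,r
E
python3 - <<'E'
from h import *
for n,px in(('scene0',dict(wedgeTop=(406,188),sd1=(364,182),sd2=(380,188),block=(372,212),shaft=(288,209),tray=(180,196),board=(262,234),spare=(332,267),table=(240,300))),
 ('side0',dict(wedgeTop=(337,256),sd1=(350,230),sd2=(345,244),block=(331,282),shaft=(317,185),tray=(341,125),board=(330,216),spare=(269,232),table=(300,330)))):
    W=cloud(load(n))
    for k,(u,v) in px.items(): print(n,k,W[v,u])
    c=W[px['block'][1],px['block'][0]]
    b=(c[0]-.2,c[0]+.2,c[1]-.2,c[1]+.2)
    P,r=rect(W,b,.056,.066);print('blocktop',len(P),r)
    c=W[px['tray'][1],px['tray'][0]];b=(c[0]-.12,c[0]+.12,c[1]-.12,c[1]+.12)
    P,r=rect(W,b,.02,.04);print('tray',len(P),r)
    c=W[px['shaft'][1],px['shaft'][0]];b=(c[0]-.12,c[0]+.12,c[1]-.1,c[1]+.1)
    P,r=rect(W,b,.010,.03);print('board',len(P),r)
    P,r=rect(W,b,.065,.085);print('shaft',len(P),r,P.mean(0))
E
```

```text
scene0 wedgeTop [0.4918 0.3016 0.1213]
scene0 sd1 [0.4652 0.199  0.104 ]
scene0 sd2 [0.4741 0.2399 0.0992]
scene0 block [0.5048 0.2288 0.0467]
scene0 shaft [0.5786 0.0392 0.0735]
scene0 tray [ 0.5053 -0.3062 -0.0004]
scene0 board [ 0.616  -0.0173  0.0147]
scene0 spare [0.6712 0.1699 0.0047]
scene0 table [ 0.807   0.0072 -0.0021]
blocktop 1097 ((487.2145690917969, 179.7960968017578), (131.7634735107422, 331.4106750488281), 11.112231254577637)
tray 640 ((513.2886962890625, -296.783203125), (141.93194580078125, 157.0991973876953), 75.41829681396484)
board 1789 ((568.2015991210938, 70.16690826416016), (206.58245849609375, 175.15618896484375), 70.94420623779297)
shaft 67 ((570.9088745117188, 33.969417572021484), (23.514183044433594, 23.015844345092773), 83.77447509765625) [0.5734 0.033  0.071 ]
side0 wedgeTop [0.4848 0.3023 0.1369]
side0 sd1 [0.4585 0.2043 0.1019]
side0 sd2 [0.4686 0.2481 0.1044]
side0 block [0.4957 0.329  0.0608]
side0 shaft [0.5591 0.0369 0.0721]
side0 tray [ 0.5108 -0.3123  0.0041]
side0 board [0.5162 0.1031 0.018 ]
side0 spare [0.683  0.1613 0.0014]
side0 table [ 0.5603  0.4267 -0.0014]
blocktop 1429 ((418.0965576171875, 346.3889465332031), (211.07534790039062, 371.1528015136719), 2.2366716861724854)
tray 383 ((511.767822265625, -296.96044921875), (141.25440979003906, 156.9254150390625), 75.58355712890625)
board 1578 ((554.1281127929688, 35.26988983154297), (133.00775146484375, 170.510498046875), 71.92030334472656)
shaft 46 ((566.6535034179688, 33.27403259277344), (20.05890464782715, 27.412155151367188), 6.088269233703613) [0.567  0.0338 0.0721]
```

```bash
python3 -m handwheel '[[0.087,-0.049,-0.029,-0.004,0,0,0],[0.087,-0.049,-0.029,-0.004,0,0,0],[0.087,-0.049,-0.029,-0.004,0,0,0],[0.087,-0.049,-0.029,-0.004,0,0,0],[0.087,-0.049,-0.029,-0.004,0,0,0],[0.087,-0.049,-0.029,-0.004,0,0,0],[0.087,-0.049,-0.029,-0.004,0,0,0],[0.087,-0.049,-0.029,-0.004,0,0,0]]'
python3 -m handwheel '[[0.087,0,0,0,0,0,9.8],[0.087,0,0,0,0,0,9.8],[0.087,0,0,0,0,0,9.8],[0.087,0,0,0,0,0,9.8],[0.087,0,0,0,0,0,9.8],[0.087,0,0,0,0,0,9.8],[0.087,0,0,0,0,0,9.8],[0.087,0,0,0,0,0,9.8],[0.087,0,0,0,0,0,9.8],[0.087,0,0,0,0,0,0]]'
python3 - <<'E'
from h import *
s=st();print(R.from_rotvec(s['tool_rot']).as_matrix(),s['joint_positions']);snap('wrist','w1')
E
```

```text
time: 1.1
position: [0.4862, 0.3032, 0.2544]
tool_rot: [-0.402, -3.116, 0.0]
ft_force: [-0.4, 0.8, 0.1]
grip_width: 1.004
grip_force: 0.0
time: 2.35
position: [0.4851, 0.3046, 0.2541]
tool_rot: [2.455, 1.96, -0.001]
ft_force: [-0.5, -0.3, 0.3]
grip_width: 0.996
grip_force: 0.0
2.35 [0.4851 0.3046 0.2541] [ 2.4552  1.9599 -0.0012] F [-0.4761 -0.2799  0.3477] T [-0.1312  0.0767 -0.0031] 0.9964649315551355 0.0
[[ 0.2216  0.9751 -0.0006]
 [ 0.9751 -0.2216 -0.0005]
 [-0.0006 -0.0004 -1.    ]] [-0.9005  0.1425  0.3276  1.6127 -0.0463  1.3948 -0.7912]
```

View pics/w1.png

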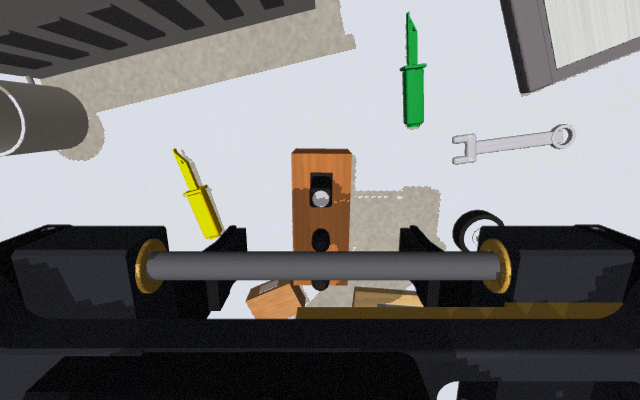

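The wrist view looks straight down on the block (292–352, 150–285). The wedge handle with its light cap is at (321,190), and the two screwdrivers are at (321,240) and (321,280). The green and yellow look-alikes lie apart from it.

```bash
python3 - <<'E'
from h import *
f=load('w1');W=cloud(f)
b=(.40,.6,.15,.42)
m=np.zeros(W.shape[:2],bool);m[140:225,285:360]=1
for lo,hi in((.117,.125),(.125,.14),(.1,.12),(.08,.1),(.055,.068)):
    P,r=rect(W,b,lo,hi,m);print(lo,len(P),P.mean(0) if len(P) else '',r)
    if lo==.055:
        q=P[:,:2];v=np.array([np.sin(np.radians(12.8)),np.cos(np.radians(12.8))])
print(W[190,321],W[180,321],W[200,321],W[175,313])
t=W[160:225,285:360,2];print((t[::4,::4]*1000).round())
E
python3 - <<'E'
import cv2
p=cv2.imread('pics/w1.png')[140:300,240:400];cv2.imwrite('pics/w1c.png',cv2.resize(p,None,fx=3.7,fy=3.7,interpolation=cv2.INTER_CUBIC))
E
```

```text
0.117 31 [0.4844 0.3102 0.1213] ((483.7632141113281, 310.01275634765625), (2.241168737411499, 20.9927921295166), 75.56361389160156)
0.125 457 [0.4818 0.3025 0.1329] ((481.3174133300781, 301.5209045410156), (19.319719314575195, 21.464675903320312), 77.44033813476562)
0.1 85 [0.4838 0.3104 0.1096] ((483.598876953125, 309.591064453125), (3.040693759918213, 21.622474670410156), 76.2077407836914)
0.08 63 [0.4838 0.3104 0.0899] ((483.49322509765625, 309.8956298828125), (2.258894920349121, 21.0916690826416), 77.67811584472656)
0.055 3560 [0.4801 0.2949 0.0622] ((479.49322509765625, 292.63525390625), (87.34166717529297, 70.0283203125), 76.7538833618164)
[nan nan nan] [0.4842 0.3106 0.0956] [0.4819 0.2994 0.1359] [0.475  0.3128 0.0664]
[[  1.   1.  61.  63.  61.  62.  62.  61.  63.  63.  62.  62.  61.  61.
   62.  61.  63.   0.   0.]
 [ -1.  -1.  63.  62.  62.  63.  62.  60.  63.  62.  63.  62.  61.  62.
   62.  62.  62.   1.  -1.]
 [  2.   1.  63.  63.  61.  62.  63.  62.  63.  62.  62.  62.  62.  64.
   61.  61.  62.  -1.   0.]
 [ -1.  -0.  63.  61.  63.  63.  62.  62.  62.  62.  61.  60.  
[... 637 characters left out ...]
 [  0.   1.  61.  62.  63.  61. 129. 135. 136. 136. 135. 133.  63.  61.
   62.  63.  62.   2.  -0.]
 [ -0.   1.  63.  62.  62.  63.  61. 132. 136. 135. 136. 131.  62.  63.
   62.  63.  62.  -1.   0.]
 [ -0.   1.  63.  63.  62.  63.  64.  62.  63.  63.  61.  63.  60.  62.
   63.  63.  62.   1.  -0.]
 [  0.  -1.  62.  63.  63.  61.  62.  63.  63.  64.  62.  60.  62.  62.
   61.  64.  63.   1.   1.]
 [  1.  -1.  61.  62.  64.  62.  62.  62.  61.  63.  62.  63.  63.  62.
   62.  63.  63.  -1.   0.]
 [  1.  -0.  62.  63.  62.  63.  64.  63.  63.  62.  62.  63.  62.  62.
   63.  62.  62.  -0.   1.]
 [ -1.   1.  61.  63.  61.  62.  63.  62.  62.  62.  63.  62.  62.  63.
   62.  63.  -0.  -1.  -1.]]
```

View pics/w1c.png

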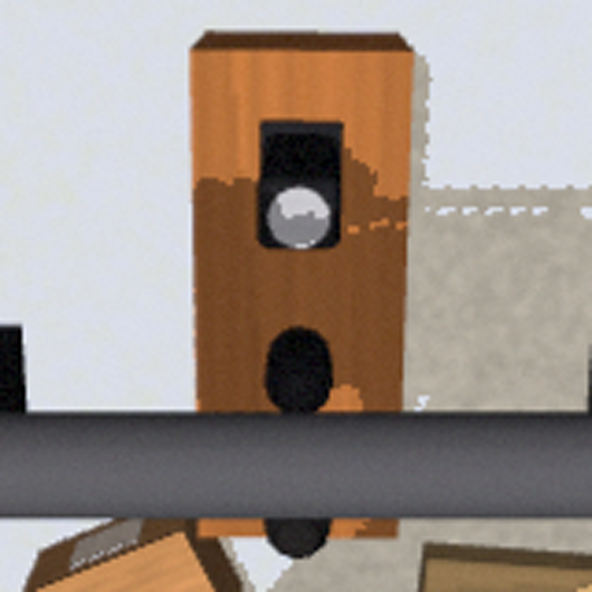

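Confirmed: the wedge has the black handle with the steel cap, centre about (0.4815, 0.301). Before gripping it I look at the shaft and clip from above.

```bash
python3 -m handwheel '[[0.087,-0.052,0.028,0.01,0,0,0],[0.087,-0.052,0.028,0.01,0,0,0],[0.087,-0.052,0.028,0.01,0,0,0],[0.087,-0.052,0.028,0.01,0,0,0],[0.087,-0.052,0.028,0.01,0,0,0],[0.087,0,0,0,0,0,0],[0.087,0,0,0,0,0,0]]'
python3 - <<'E'
from h import *
s=st();snap('wrist','w2')
f=load('w2');W=cloud(f)
b=(.50,.65,-.05,.12)
for lo,hi in((.07,.08),(.058,.068),(.047,.055),(.012,.026)):
    P,r=rect(W,b,lo,hi);print(lo,len(P),P.mean(0) if len(P) else '',r)
X=np.array([.566,.034,.074]);c=f['R']@X+f['t'];q=f['K']@c;q=q[:2]/q[2];print(q)
u,v=q.astype(int);u0,v0=max(u-60,0),max(v-45,0)
cv2.imwrite('pics/w2c.png',cv2.resize(f['p'][v0:v0+90,u0:u0+120],None,fx=6,fy=6,interpolation=cv2.INTER_CUBIC));print(u0,v0)
E
```

```text
time: 3.28
position: [0.5635, 0.0207, 0.2044]
tool_rot: [-2.455, -1.959, -0.0]
ft_force: [-0.2, 0.6, -0.7]
grip_width: 0.999
grip_force: 0.0
3.275 [0.5635 0.0207 0.2044] [-2.4548 -1.959  -0.0002] F [-0.226   0.5652 -0.6761] T [-0.0615  0.0859  0.0509] 0.9991522732722734 0.0
0.07 329 [0.5673 0.0318 0.074 ] ((566.3171997070312, 31.58470916748047), (22.49180793762207, 25.571765899658203), 1.251646637916565)
0.058 167 [0.5655 0.0341 0.063 ] ((566.7343139648438, 31.622684478759766), (21.957326889038086, 25.69407081604004), 1.3784940242767334)
0.047 2433 [0.5624 0.0329 0.0501] ((562.9674072265625, 31.592220306396484), (64.52894592285156, 64.84639739990234), 52.7688102722168)
0.012 10359 [0.5692 0.0396 0.0171] ((557.8101806640625, 32.83678436279297), (130.33212280273438, 160.66871643066406), 72.54927825927734)
[322.4997 177.8005]
262 132
```

View pics/w2c.png

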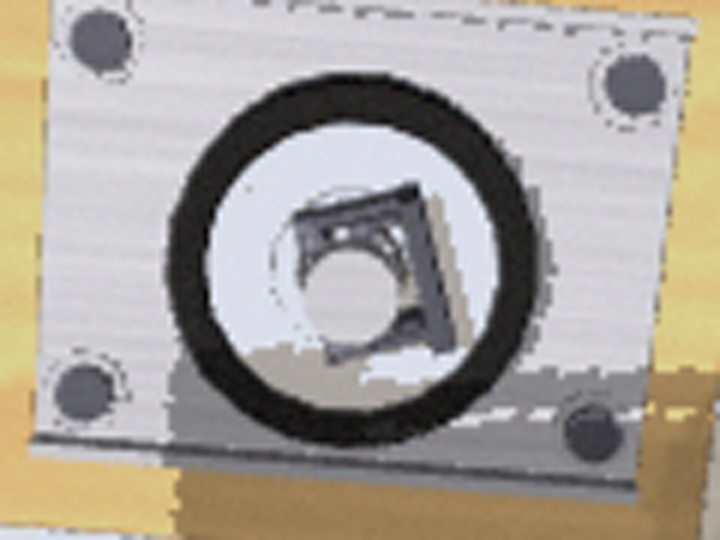

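The crop shows the shaft top as a light disc at about (350,297) in crop pixels. The clip's back bar runs from (415,185) to (450,350), so its normal is turned about 12–14° from the tool's y axis. That puts clip yaw at about +1° world. I refine this numerically.

```bash
python3 - <<'E'
from h import *
f=load('w2');W=cloud(f);K=f['K']
def onplane(uv,z):
    ray=np.array([(uv[0]-K[0,2])/K[0,0],(uv[1]-K[1,2])/K[1,1],1])@f['R']
    C=-f['R'].T@f['t'];return C+ray*(z-C[2])/ray[2]
p=f['p'].astype(int);g=p.sum(2)/3
m=np.zeros(g.shape,np.uint8);m[168:196,306:335]=(g[168:196,306:335]>150)
m&=((W[...,2]>.069)&(W[...,2]<.08)).astype(np.uint8)
n,l,s,c=cv2.connectedComponentsWithStats(m);i=1+s[1:,4].argmax();print(s[i],c[i],onplane(c[i],.074))
(cu,cv_),r=cv2.minEnclosingCircle(np.argwhere(l==i)[:,::-1].astype(np.float32));print(cu,cv_,r,onplane((cu,cv_),.074), r/K[0,0]*f['d'][int(cv_),int(cu)])
# dark clip bar: points of top height, dark
dk=(g<130)&(W[...,2]>.069)&(W[...,2]<.08)
P=W[dk];A=onplane((cu,cv_),.074)
# bar pts: far +x of shaft
q=P[(P[:,0]-A[0]>8.5)][:,:2];vx,vy,x0,y0=cv2.fitLine((q*1000).astype(np.float32),cv2.DIST_HUBER,0,.01,.01).ravel();print('bar',len(q),q.mean(0)-A[:2],np.degrees(np.arctan2(vy,vx)))
q=P[(P[:,0]-A[0]>.009)&(abs(P[:,1]-A[1])<.018)][:,:2];vx,vy,x0,y0=cv2.fitLine((q*1000).astype(np.float32),cv2.DIST_HUBER,0,.01,.01).ravel();print('bar',len(q),q.mean(0)-A[:2],np.degrees(np.arctan2(vy,vx)), q.min(0)-A[:2],q.max(0)-A[:2])
for a,bb in (((415,185),(450,350)),((400,190),(432,352))):
    a=onplane(np.array(a)/6+(262,132),.074);bb=onplane(np.array(bb)/6+(262,132),.074);print(a,bb,np.degrees(np.arctan2(*(a-bb)[[1,0]])),(a+bb)/2-A)
E
```

```text
[312 174  17  16 199] [319.9246 181.1759] [0.5628 0.0313 0.074 ]
320.0 181.0 8.062357902526855 [0.5629 0.0314 0.074 ] 0.007874695979722375Traceback (most recent call last):
  File "<stdin>", line 15, in <module>
cv2.error: OpenCV(4.12.0) /io/opencv/modules/imgproc/src/linefit.cpp:50: error: (-215:Assertion failed) count > 0 in function 'fitLine2D_wods'
```

```bash
python3 -m handwheel '[[0.087,0.051,-0.0285,0,0,0,0],[0.087,0.051,-0.0285,0,0,0,0],[0.087,0.051,-0.0285,0,0,0,0],[0.087,0.051,-0.0285,0,0,0,0],[0.087,0.051,-0.0285,0,0,0,0],[0.087,0,0,0,0,0,0],[0.087,0,0,0,0,0,0]]'
python3 -m handwheel '[[0.087,0,0,0.03,0,0,0],[0.087,0,0,0.03,0,0,0],[0.087,0,0,0.03,0,0,0],[0.087,0,0,0.03,0,0,0],[0.087,0,0,0.007,0,0,0],[0.087,0,0,0,0,0,0],[0.087,0,0,0,0,0,0],[0.087,0,0,0,0,0,0]]'
```

```text
time: 4.2
position: [0.4809, 0.3016, 0.2046]
tool_rot: [2.453, 1.962, -0.0]
ft_force: [-0.5, -0.4, -0.2]
grip_width: 0.999
grip_force: 0.0
time: 5.2
position: [0.4825, 0.3009, 0.0789]
tool_rot: [-2.457, -1.957, -0.004]
ft_force: [-0.1, -0.0, -0.5]
grip_width: 0.998
grip_force: 0.0
```

```bash
python3 -m handwheel '[[0.03,0,0,0.001,0,0,0],[0.03,0,0,0,0,0,0],[0.025,0,0,0,0,0,0],[0.0,0,0,0,0,0,0],[0,0,0,0,0,0,0],[0,0,0,0,0,0,0],[0,0,0,0,0,0,0],[0,0,0,0,0,0,0]]' 45; python3 - <<'E'
from h import *
for i in range(3): s=st()
E
```

```text
time: 6.2
position: [0.4818, 0.3004, 0.0766]
tool_rot: [-2.457, -1.958, -0.0]
ft_force: [-0.6, -0.3, 0.1]
grip_width: 0.249
grip_force: 45.0
6.2 [0.4818 0.3004 0.0766] [-2.4571 -1.9576 -0.0002] F [-0.5989 -0.35    0.1365] T [-0.096   0.073   0.0576] 0.2489889834538607 44.99631900340319
6.2 [0.4818 0.3004 0.0766] [-2.4571 -1.9576 -0.0002] F [-0.5989 -0.35    0.1365] T [-0.096   0.073   0.0576] 0.2489889834538607 44.99631900340319
6.2 [0.4818 0.3004 0.0766] [-2.4571 -1.9576 -0.0002] F [-0.5989 -0.35    0.1365] T [-0.096   0.073   0.0576] 0.2489889834538607 44.99631900340319
```

```bash
python3 -m handwheel '[[0,0,0,-0.01,0,0,0],[0,0,0,-0.03,0,0,0],[0,0,0,-0.03,0,0,0],[0,0,0,-0.03,0,0,0],[0,0,0,-0.03,0,0,0],[0,0,0,0,0,0,0]]'
python3 -m handwheel '[[0,-0.0482,0.0306,0,0,0,0],[0,-0.0482,0.0306,0,0,0,0],[0,-0.0482,0.0306,0,0,0,0],[0,-0.0482,0.0306,0,0,0,0],[0,-0.0482,0.0306,0,0,0,0],[0,0,0,0,0,0,-7.05],[0,0,0,0,0,0,-7.05],[0,0,0,0,0,0,0],[0,0,0,0,0,0,0],[0,0,0,0,0,0,0]]'
python3 - <<'E'
from h import *
snap('wrist','w3');snap('side','side3');snap('scene','scene3')
P=[];A=[]
s=st();M=R.from_rotvec(s['tool_rot']).as_matrix();print(M)
f=load('w3')
X=np.array([.5629,.0314,.074]);c=f['R']@X+f['t'];q=f['K']@c;q=q[:2]/q[2];print(q)
cv2.imwrite('pics/w3c.png',cv2.resize(f['p'][110:230,240:400],None,fx=5,fy=5,interpolation=cv2.INTER_CUBIC))
E
```

```text
time: 6.95
position: [0.4833, 0.3013, 0.2097]
tool_rot: [-2.457, -1.957, -0.009]
ft_force: [-0.5, 0.7, -1.4]
grip_width: 0.252
grip_force: 45.0
time: 8.2
position: [0.5769, 0.0315, 0.2063]
tool_rot: [-2.199, -2.243, 0.0]
ft_force: [0.9, 0.2, 0.1]
grip_width: 0.245
grip_force: 45.0
8.35 [0.577  0.0315 0.2066] [2.1986 2.244  0.0002] F [-0.5439 -0.3244 -1.1275] T [-0.1191 -0.0044  0.0159] 0.25030983871273127 44.99618883244693
[[-0.0205  0.9998  0.0001]
 [ 0.9998  0.0205  0.0001]
 [ 0.0001  0.0001 -1.    ]]
[308.8552 190.7362]
```

View pics/w3c.png

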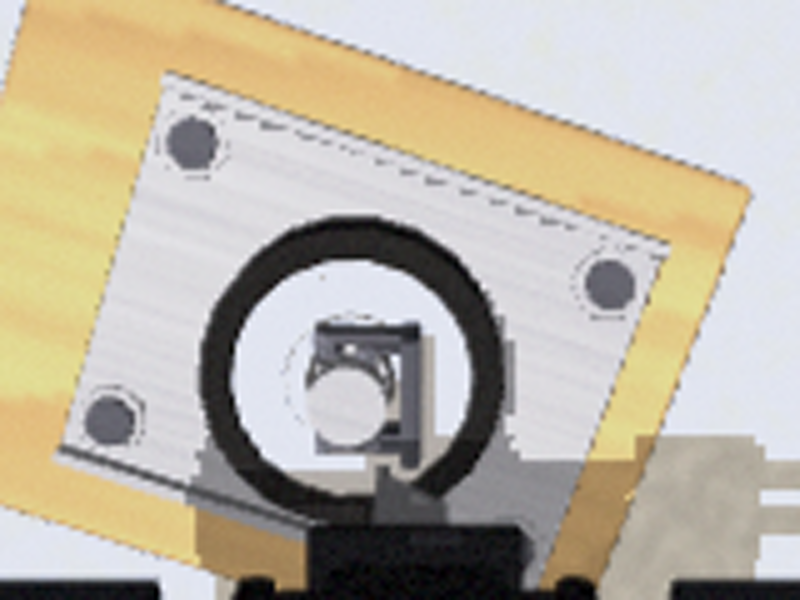

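The crop shows the clip now square with the image: shaft disc at (346,405), bar at about x=410. The blade tip is at about (380,468) with its flat side to the left, which is the right orientation. I check the tip against its predicted pixels.

```bash
python3 - <<'E'
from h import *
f=load('w3')
M=np.array([[-.0205,.9998,0],[.9998,.0205,0],[0,0,-1]]);T=np.array([.577,.0315,.2064])
def pr(X): q=f['K']@(f['R']@X+f['t']);return q[:2]/q[2]
for n,o in dict(tipflatfront=(.004,-.006,.073),tipbackfront=(.004,-.004,.073),kneefront=(.004,.0048,.052),flat21=(.004,-.006,.052)).items():
    u=pr(T+M@np.array(o));print(n,u,'crop',(u-[240,110])*5)
E
python3 -c "
import cv2
p=cv2.imread('pics/w3.png')[190:222,300:340];cv2.imwrite('pics/w3d.png',cv2.resize(p,None,fx=16,fy=16,interpolation=cv2.INTER_CUBIC))"
```

```text
tipflatfront [315.686  203.0545] crop [378.4299 465.2727]
tipbackfront [318.1866 203.0539] crop [390.9332 465.2693]
kneefront [329.7864 210.7098] crop [448.9318 503.5492]
flat21 [315.0568 210.7139] crop [375.2838 503.5695]
```

View pics/w3d.png

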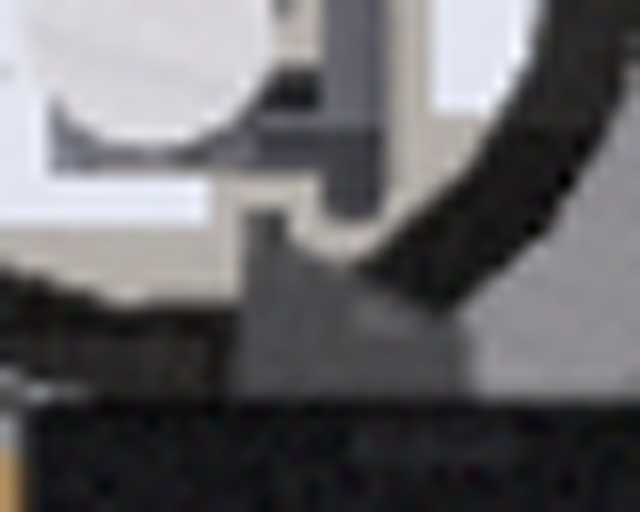

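```bash
python3 -m handwheel '[[0,0,0.0008,0.02,0,0,0],[0,0,0,0.02,0,0,0],[0,0,0,0.012,0,0,0],[0,0,0,0,0,0,0],[0,0,0,0,0,0,0],[0,0,0,0,0,0,0],[0,0,0,0,0,0,0]]'
python3 -m handwheel '[[0,0,0,0.001,0,0,0],[0,0,0,0,0,0,0]]'
python3 -m handwheel '[[0,0,0,0.001,0,0,0],[0,0,0,0,0,0,0]]'
python3 -m handwheel '[[0,0,0,0.001,0,0,0],[0,0,0,0,0,0,0]]'
```

```text
time: 9.22
position: [0.5782, 0.0314, 0.1552]
tool_rot: [2.198, 2.244, 0.001]
ft_force: [-0.7, 0.8, -0.8]
grip_width: 0.251
grip_force: 45.0
time: 9.48
position: [0.5778, 0.0314, 0.1535]
tool_rot: [-2.198, -2.244, -0.0]
ft_force: [-0.0, -0.8, -1.4]
grip_width: 0.247
grip_force: 45.0
time: 9.72
position: [0.5778, 0.0313, 0.1524]
tool_rot: [-2.198, -2.244, 0.0]
ft_force: [-0.7, -0.3, -1.7]
grip_width: 0.247
grip_force: 45.0
time: 9.98
position: [0.5778, 0.0314, 0.1515]
tool_rot: [-2.198, -2.244, 0.0]
ft_force: [0.7, -0.4, -1.6]
grip_width: 0.251
grip_force: 45.0
```

```bash
for i in 1; do :; done
python3 -m handwheel '[[0,0,0,0.001,0,0,0],[0,0,0,0.001,0,0,0],[0,0,0,0.001,0,0,0],[0,0,0,0,0,0,0]]'
python3 -m handwheel '[[0,0,0,0.001,0,0,0],[0,0,0,0,0,0,0]]'
python3 -m handwheel '[[0,0,0,0.0005,0,0,0],[0,0,0,0,0,0,0]]'
python3 -m handwheel '[[0,0,0,0.0005,0,0,0],[0,0,0,0,0,0,0]]'
python3 -m handwheel '[[0,0,0,0.0005,0,0,0],[0,0,0,0,0,0,0]]'
```

```text
time: 10.48
position: [0.5778, 0.0314, 0.1485]
tool_rot: [-2.198, -2.244, 0.0]
ft_force: [-0.8, -0.3, -1.2]
grip_width: 0.249
grip_force: 45.0
time: 10.72
position: [0.5778, 0.0314, 0.1475]
tool_rot: [-2.198, -2.244, -0.0]
ft_force: [0.6, -0.2, -1.2]
grip_width: 0.251
grip_force: 45.0
time: 10.98
position: [0.5778, 0.0313, 0.147]
tool_rot: [-2.198, -2.244, -0.0]
ft_force: [0.2, 0.6, -2.4]
grip_width: 0.249
grip_force: 45.0
time: 11.22
position: [0.5779, 0.0313, 0.1466]
tool_rot: [-2.198, -2.244, -0.0]
ft_force: [-0.1, -0.6, -1.5]
grip_width: 0.251
grip_force: 45.0
time: 11.48
position: [0.5778, 0.0314, 0.146]
tool_rot: [-2.198, -2.244, 0.0]
ft_force: [0.0, 0.2, -1.9]
grip_width: 0.249
grip_force: 45.0
```

```bash
python3 -m handwheel '[[0,0,0,0.0005,0,0,0],[0,0,0,0.0005,0,0,0],[0,0,0,0,0,0,0]]'
python3 -m handwheel '[[0,0,0,0.0005,0,0,0],[0,0,0,0.0005,0,0,0],[0,0,0,0,0,0,0]]'
python3 -m handwheel '[[0,0,0,0.0005,0,0,0],[0,0,0,0.0005,0,0,0],[0,0,0,0,0,0,0]]'
```

```text
time: 11.85
position: [0.5778, 0.0314, 0.145]
tool_rot: [-2.198, -2.244, -0.0]
ft_force: [-0.6, -1.0, -0.5]
grip_width: 0.25
grip_force: 45.0
time: 12.22
position: [0.5778, 0.0314, 0.144]
tool_rot: [-2.198, -2.244, -0.0]
ft_force: [-0.9, -0.1, -2.3]
grip_width: 0.248
grip_force: 45.0
time: 12.6
position: [0.5779, 0.0313, 0.143]
tool_rot: [-2.198, -2.244, -0.0]
ft_force: [-0.2, -0.8, -1.8]
grip_width: 0.246
grip_force: 45.0
```

```bash
python3 -m handwheel '[[0,0,-0.0002,0,0,0,0],[0,0,0,0,0,0,0]]'
python3 -m handwheel '[[0,0,-0.0002,0,0,0,0],[0,0,0,0,0,0,0]]'
python3 -m handwheel '[[0,0,-0.0002,0,0,0,0],[0,0,0,0,0,0,0]]'
```

```text
time: 12.85
position: [0.5777, 0.0313, 0.1431]
tool_rot: [2.198, 2.244, 0.0]
ft_force: [1.0, 0.0, -0.7]
grip_width: 0.252
grip_force: 45.0
time: 13.1
position: [0.5775, 0.0314, 0.1431]
tool_rot: [2.198, 2.244, 0.0]
ft_force: [-0.8, -0.4, -1.2]
grip_width: 0.248
grip_force: 45.0
time: 13.35
position: [0.5773, 0.0314, 0.1431]
tool_rot: [2.198, 2.244, 0.0]
ft_force: [-0.1, -0.3, -0.8]
grip_width: 0.249
grip_force: 45.0
```

```bash
python3 -m handwheel '[[0,0,-0.0002,0,0,0,0],[0,0,0,0,0,0,0]]'
python3 -m handwheel '[[0,0,-0.0002,0,0,0,0],[0,0,0,0,0,0,0]]'
python3 -m handwheel '[[0,0,-0.0002,0,0,0,0],[0,0,0,0,0,0,0]]'
```

```text
time: 13.6
position: [0.5772, 0.0314, 0.1431]
tool_rot: [2.198, 2.244, 0.001]
ft_force: [0.2, 0.6, -0.5]
grip_width: 0.253
grip_force: 45.0
time: 13.85
position: [0.5771, 0.0314, 0.1432]
tool_rot: [2.198, 2.244, 0.001]
ft_force: [1.4, 0.3, -1.2]
grip_width: 0.254
grip_force: 45.0
time: 14.1
position: [0.5771, 0.0313, 0.1432]
tool_rot: [2.198, 2.244, 0.001]
ft_force: [2.7, 0.4, -2.2]
grip_width: 0.253
grip_force: 45.0
```

```bash
python3 -m handwheel '[[0,0,0,0,0,0,0],[0,0,0,0.0005,0,0,0],[0,0,0,0.0005,0,0,0],[0,0,0,0.0005,0,0,0],[0,0,0,0.0005,0,0,0],[0,0,0,0,0,0,0]]'
python3 -m handwheel '[[0,0,0,0.0005,0,0,0],[0,0,0,0.0005,0,0,0],[0,0,0,0,0,0,0]]'
python3 -m handwheel '[[0,0,0,0.0005,0,0,0],[0,0,0,0.0005,0,0,0],[0,0,0,0,0,0,0]]'
python3 -m handwheel '[[0,0,0,0.0005,0,0,0],[0,0,0,0.0005,0,0,0],[0,0,0,0,0,0,0]]'
```

```text
time: 14.85
position: [0.577, 0.0313, 0.1412]
tool_rot: [2.198, 2.244, 0.001]
ft_force: [3.1, 0.2, -0.2]
grip_width: 0.251
grip_force: 45.0
time: 15.22
position: [0.577, 0.0313, 0.1402]
tool_rot: [2.198, 2.244, 0.001]
ft_force: [3.8, 0.3, 0.4]
grip_width: 0.252
grip_force: 45.0
time: 15.6
position: [0.577, 0.0313, 0.1392]
tool_rot: [2.198, 2.244, 0.001]
ft_force: [5.0, -0.9, 0.5]
grip_width: 0.251
grip_force: 45.0
time: 15.98
position: [0.577, 0.0314, 0.1382]
tool_rot: [2.198, 2.244, 0.001]
ft_force: [5.6, 0.3, 0.6]
grip_width: 0.249
grip_force: 45.0
```

```bash
python3 -m handwheel '[[0,0,0.0002,0.0005,0,0,0],[0,0,0,0.0005,0,0,0],[0,0,0,0,0,0,0]]'
python3 -m handwheel '[[0,0,0,0.0005,0,0,0],[0,0,0,0.0005,0,0,0],[0,0,0,0,0,0,0]]'
python3 -m handwheel '[[0,0,0,0.0005,0,0,0],[0,0,0,0.0005,0,0,0],[0,0,0,0,0,0,0]]'
python3 -m handwheel '[[0,0,0,0.0005,0,0,0],[0,0,0,0.0005,0,0,0],[0,0,0,0,0,0,0]]'
```

```text
time: 16.35
position: [0.577, 0.0314, 0.1371]
tool_rot: [2.198, 2.244, 0.001]
ft_force: [4.8, 0.4, 1.4]
grip_width: 0.252
grip_force: 45.0
time: 16.73
position: [0.577, 0.0313, 0.1362]
tool_rot: [2.198, 2.244, 0.001]
ft_force: [5.1, -0.0, 2.5]
grip_width: 0.248
grip_force: 45.0
time: 17.1
position: [0.577, 0.0313, 0.1353]
tool_rot: [2.198, 2.244, 0.0]
ft_force: [4.2, 0.2, 4.3]
grip_width: 0.251
grip_force: 45.0
time: 17.48
position: [0.577, 0.0314, 0.1344]
tool_rot: [2.198, 2.244, 0.001]
ft_force: [4.5, -0.0, 5.2]
grip_width: 0.248
grip_force: 45.0
```

```bash
python3 -m handwheel '[[0,0,0,0.0005,0,0,0],[0,0,0,0.0005,0,0,0],[0,0,0,0,0,0,0]]'
python3 -m handwheel '[[0,0,0,0.0005,0,0,0],[0,0,0,0.0005,0,0,0],[0,0,0,0,0,0,0]]'
python3 -m handwheel '[[0,0,0,0.0005,0,0,0],[0,0,0,0.0005,0,0,0],[0,0,0,0,0,0,0]]'
python3 -m handwheel '[[0,0,0,0.0005,0,0,0],[0,0,0,0.0005,0,0,0],[0,0,0,0,0,0,0]]'
```

```text
time: 17.85
position: [0.577, 0.0313, 0.1337]
tool_rot: [2.198, 2.244, 0.001]
ft_force: [4.4, 0.9, 7.4]
grip_width: 0.251
grip_force: 45.0
time: 18.23
position: [0.577, 0.0314, 0.133]
tool_rot: [-2.198, -2.244, -0.001]
ft_force: [2.4, -0.2, 9.0]
grip_width: 0.25
grip_force: 45.0
time: 18.6
position: [0.577, 0.0314, 0.132]
tool_rot: [-2.198, -2.244, -0.001]
ft_force: [2.7, 0.4, 8.1]
grip_width: 0.251
grip_force: 45.0
time: 18.98
position: [0.577, 0.0314, 0.1306]
tool_rot: [2.198, 2.244, 0.001]
ft_force: [3.8, 0.2, 6.3]
grip_width: 0.248
grip_force: 45.0
```

```bash
python3 -m handwheel '[[0,0,0,0.0005,0,0,0],[0,0,0,0.0005,0,0,0],[0,0,0,0,0,0,0]]'
python3 -m handwheel '[[0,0,0,0.0005,0,0,0],[0,0,0,0.0005,0,0,0],[0,0,0,0,0,0,0]]'
python3 -m handwheel '[[0,0,0,0.0005,0,0,0],[0,0,0,0.0005,0,0,0],[0,0,0,0,0,0,0]]'
```

```text
time: 19.35
position: [0.577, 0.0314, 0.1296]
tool_rot: [2.198, 2.244, 0.001]
ft_force: [4.0, -0.0, 6.9]
grip_width: 0.253
grip_force: 45.0
time: 19.73
position: [0.577, 0.0314, 0.1288]
tool_rot: [-2.198, -2.244, -0.001]
ft_force: [3.6, -0.3, 7.1]
grip_width: 0.249
grip_force: 45.0
time: 20.1
position: [0.577, 0.0313, 0.1269]
tool_rot: [2.198, 2.244, 0.001]
ft_force: [4.6, 0.8, 2.9]
grip_width: 0.25
grip_force: 45.0
```

```bash
python3 -m handwheel '[[0,0,0.0005,0,0,0,0],[0,0,0.0005,0,0,0,0],[0,0,0.0005,0,0,0,0],[0,0,0.0005,0,0,0,0],[0,0,0,0,0,0,0]]'
python3 -m handwheel '[[0,0,0.0005,0,0,0,0],[0,0,0.0005,0,0,0,0],[0,0,0.0005,0,0,0,0],[0,0,0.0005,0,0,0,0],[0,0,0,0,0,0,0]]'
python3 -m handwheel '[[0,0,0.0005,0,0,0,0],[0,0,0.0005,0,0,0,0],[0,0,0.0005,0,0,0,0],[0,0,0.0005,0,0,0,0],[0,0,0,0,0,0,0]]'
```

```text
time: 20.72
position: [0.5775, 0.0314, 0.1261]
tool_rot: [-2.197, -2.243, 0.004]
ft_force: [0.8, 1.0, -1.0]
grip_width: 0.25
grip_force: 45.0
time: 21.35
position: [0.5808, 0.0314, 0.127]
tool_rot: [-2.198, -2.244, 0.0]
ft_force: [1.1, 0.5, -1.5]
grip_width: 0.252
grip_force: 45.0
time: 21.98
position: [0.5829, 0.0315, 0.1271]
tool_rot: [2.198, 2.244, 0.0]
ft_force: [0.6, 0.3, -0.9]
grip_width: 0.247
grip_force: 45.0
```

```bash
python3 -m handwheel '[[0,0,0.002,0,0,0,0],[0,0,0.002,0,0,0,0],[0,0,0.002,0,0,0,0],[0,0,0.002,0,0,0,0],[0,0,0.002,0,0,0,0],[0,0,0.002,0,0,0,0],[0,0,0.002,0,0,0,0],[0,0,0,0,0,0,0]]'
python3 - <<'E'
from h import *
snap('wrist','w4');snap('side','side4');snap('scene','scene4')
a=load('w4')['p'][60:260,220:420];b=load('scene4')['p'][180:260,240:340];c=load('side4')['p'][150:230,270:370]
cv2.imwrite('pics/m4.png',np.hstack([cv2.resize(a,(400,400),interpolation=3),np.vstack([cv2.resize(b,(250,200)),cv2.resize(c,(250,200))])]))
E
```

```text
time: 22.98
position: [0.5971, 0.0318, 0.1271]
tool_rot: [2.198, 2.244, 0.0]
ft_force: [-0.5, 0.5, -1.2]
grip_width: 0.25
grip_force: 45.0
```

View pics/m4.png

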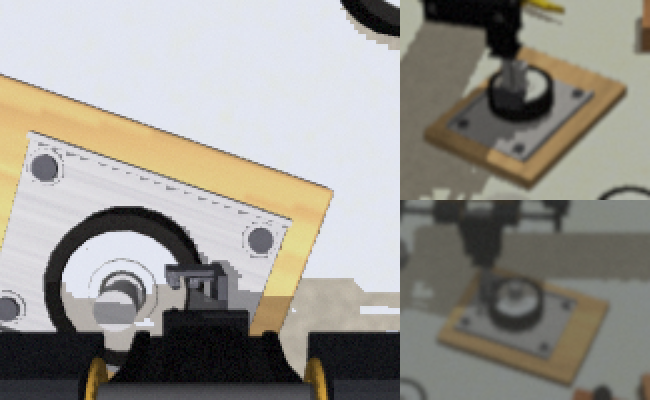

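The clip is off the shaft and rides on the wedge; its hooks are at (175,270) and the bar at about x=215. I push it on over the roller's edge.

```bash
python3 -m handwheel '[[0,0,0.003,0,0,0,0],[0,0,0.003,0,0,0,0],[0,0,0.003,0,0,0,0],[0,0,0.003,0,0,0,0],[0,0,0.003,0,0,0,0],[0,0,0.003,0,0,0,0],[0,0,0.003,0,0,0,0],[0,0,0.003,0,0,0,0],[0,0,0.003,0,0,0,0],[0,0,0,0,0,0,0],[0,0,0,0,0,0,0]]'
python3 - <<'E'
from h import *
snap('wrist','w5');snap('side','side5');snap('scene','scene5')
a=load('w5')['p'][60:260,200:420];b=load('scene5')['p'][180:260,240:340];c=load('side5')['p'][150:230,270:370]
cv2.imwrite('pics/m5.png',np.hstack([cv2.resize(a,(440,400),interpolation=3),np.vstack([cv2.resize(b,(250,200)),cv2.resize(c,(250,200))])]))
E
```

```text
time: 24.5
position: [0.6238, 0.0323, 0.127]
tool_rot: [-2.198, -2.244, 0.0]
ft_force: [0.1, -0.1, -1.7]
grip_width: 0.253
grip_force: 45.0
```

View pics/m5.png

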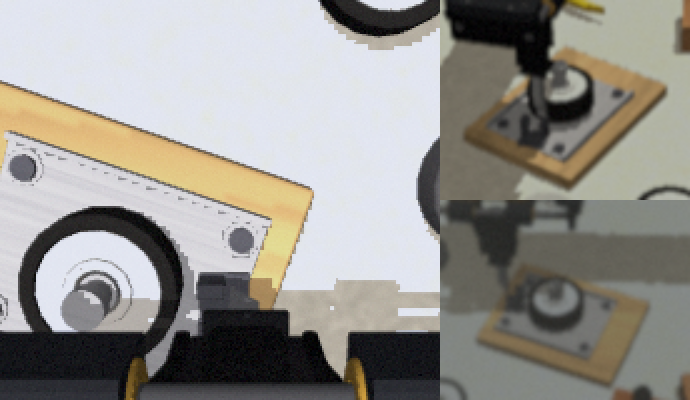

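The clip has dropped onto the bracket plate beside the roller, at about (225,290). I lift the wedge and return it.

```bash
python3 -m handwheel '[[0,0,0,-0.01,0,0,0],[0,0,0,-0.02,0,0,0],[0,0,0,-0.025,0,0,0],[0,0,0,-0.026,0,0,0],[0,0,0,0,0,0,7.05],[0,0,0,0,0,0,7.05],[0,0,0,0,0,0,0]]'
python3 -m handwheel '[[0,0.0384,-0.033,0,0,0,0],[0,0.0384,-0.033,0,0,0,0],[0,0.0384,-0.033,0,0,0,0],[0,0.0384,-0.033,0,0,0,0],[0,0.0384,-0.033,0,0,0,0],[0,0.0384,-0.033,0,0,0,0],[0,0,0,0,0,0,0],[0,0,0,0,0,0,0],[0,0,0,0,0,0,0]]'
```

```text
time: 25.52
position: [0.6244, 0.0323, 0.2097]
tool_rot: [2.455, 1.959, 0.003]
ft_force: [0.8, -0.2, -1.1]
grip_width: 0.251
grip_force: 45.0
time: 26.65
position: [0.4835, 0.2994, 0.2085]
tool_rot: [2.459, 1.954, 0.001]
ft_force: [0.1, -0.1, -0.9]
grip_width: 0.251
grip_force: 45.0
```

```bash
python3 -m handwheel '[[0,0.0006,-0.0012,0.03,0,0,0],[0,0,0,0.03,0,0,0],[0,0,0,0,0,0,0],[0,0,0,0,0,0,0],[0,0,0,0,0,0,0]]'
```

```text
time: 27.28
position: [0.4824, 0.3023, 0.1497]
tool_rot: [2.458, 1.957, 0.004]
ft_force: [0.2, 0.4, -1.3]
grip_width: 0.245
grip_force: 45.0
```

```bash
python3 -m handwheel '[[0,0,0,0.02,0,0,0],[0,0,0,0.02,0,0,0],[0,0,0,0.02,0,0,0],[0,0,0,0.008,0,0,0],[0,0,0,0,0,0,0],[0,0,0,0,0,0,0]]'
python3 -m handwheel '[[0,0,0,0.001,0,0,0],[0,0,0,0.001,0,0,0],[0,0,0,0.001,0,0,0],[0,0,0,0,0,0,0],[0,0,0,0,0,0,0]]'
```

```text
time: 28.02
position: [0.4821, 0.3025, 0.0812]
tool_rot: [-2.457, -1.958, -0.003]
ft_force: [0.1, -0.1, -0.8]
grip_width: 0.248
grip_force: 45.0
time: 28.65
position: [0.4813, 0.302, 0.0771]
tool_rot: [2.457, 1.958, 0.0]
ft_force: [0.3, -0.6, -2.3]
grip_width: 0.248
grip_force: 45.0
```

```bash
python3 -m handwheel '[[0,0,0,0.0005,0,0,0],[0.03,0,0,0,0,0,0],[0.087,0,0,0,0,0,0],[0.087,0,0,0,0,0,0],[0.087,0,0,0,0,0,0],[0.087,0,0,0,0,0,0],[0.087,0,0,0,0,0,0]]'
python3 -m handwheel '[[0.087,0,0,-0.01,0,0,0],[0.087,0,0,-0.04,0,0,0],[0.087,0,0,-0.04,0,0,0],[0.087,0,0,-0.04,0,0,0],[0.087,0,0,0,0,0,0]]'
python3 -m handwheel '[[0.087,-0.049,0.0278,0,0,0,0],[0.087,-0.049,0.0278,0,0,0,0],[0.087,-0.049,0.0278,0,0,0,0],[0.087,-0.049,0.0278,0,0,0,0],[0.087,-0.049,0.0278,0,0,0,0],[0.087,0,0,0,0,0,0],[0.087,0,0,0,0,0,0],[0.087,0,0,0,0,0,0]]'
python3 - <<'E'
from h import *
s=st();snap('wrist','w6');snap('scene','scene6')
a=load('w6')['p'][100:260,200:440];b=load('scene6')['p'][160:260,240:440]
cv2.imwrite('pics/m6.png',np.vstack([cv2.resize(a,(480,320),interpolation=3),cv2.resize(b,(480,240),interpolation=3)]))
W=cloud(load('w6'))
P,r=rect(W,(.50,.65,-.05,.12),.047,.055);print('roller',len(P),r)
P,r=rect(W,(.598,.66,-.02,.07),.026,.06);print('clip?',len(P),r,P[:,2].max() if len(P) else 0)
W=cloud(load('scene6'));P,r=rect(W,(.44,.53,.26,.35),.115,.15);print('wedge',len(P),P.mean(0),P[:,2].max())
E
```

```text
time: 29.52
position: [0.4813, 0.302, 0.0766]
tool_rot: [-2.457, -1.958, -0.0]
ft_force: [-1.0, -0.1, -0.1]
grip_width: 0.826
grip_force: 0.0
time: 30.15
position: [0.4835, 0.3032, 0.2112]
tool_rot: [-2.457, -1.957, -0.013]
ft_force: [-0.2, 0.1, -0.5]
grip_width: 0.997
grip_force: 0.0
time: 31.15
position: [0.5616, 0.0341, 0.2062]
tool_rot: [-2.453, -1.961, 0.0]
ft_force: [0.3, 0.5, 0.1]
grip_width: 1.004
grip_force: 0.0
31.15 [0.5616 0.0341 0.2062] [-2.4535 -1.9607  0.0004] F [0.3294 0.4896 0.1463] T [-0.094   0.0031  0.0189] 1.0039192882605128 0.0
roller 2597 ((562.9584350585938, 31.92203140258789), (64.37133026123047, 64.61243438720703), 21.70256996154785)
clip? 195 ((608.0609741210938, 20.327545166015625), (12.103888511657715, 25.685588836669922), 2.0393755435943604) 0.041730543213596025
wedge 99 [0.4894 0.3034 0.1268] 0.13539043214214813
```

View pics/m6.png

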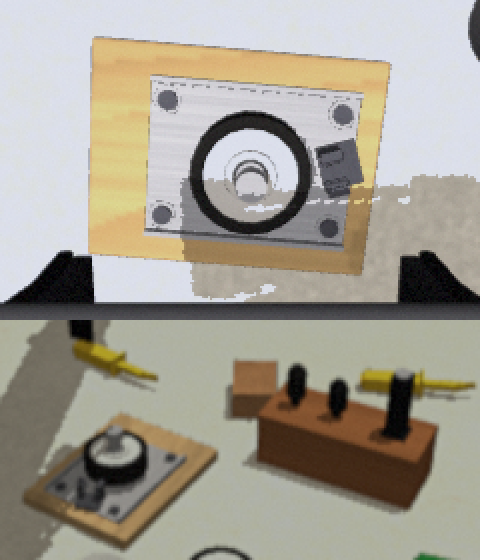

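The wedge is back in its slot, at (400,405) in the lower picture. The clip stands on the plate at (338,165) with its top about 42 mm high, clear of the roller. I turn so that the fingers close along world y, and grip the roller.

```bash
python3 -m handwheel '[[0.087,-0.002,0.0018,0,0,0,-9.8],[0.087,0,0,0,0,0,-9.8],[0.087,0,0,0,0,0,-9.8],[0.087,0,0,0,0,0,-9.8],[0.087,0,0,0,0,0,-9.8],[0.087,0,0,0,0,0,-9.8],[0.087,0,0,0,0,0,-9.8],[0.087,0,0,0,0,0,-9.8],[0.087,0,0,0,0,0,-9.8],[0.087,0,0,0,0,0,0]]'
python3 -m handwheel '[[0.087,0,0,0.04,0,0,0],[0.087,0,0,0.04,0,0,0],[0.087,0,0,0.03,0,0,0],[0.087,0,0,0,0,0,0],[0.087,0,0,0,0,0,0],[0.087,0,0,0,0,0,0]]'
```

```text
time: 32.5
position: [0.5632, 0.0306, 0.2065]
tool_rot: [-0.403, -3.116, -0.0]
ft_force: [-0.8, 0.2, -0.1]
grip_width: 1.0
grip_force: 0.0
time: 33.25
position: [0.5646, 0.03, 0.0984]
tool_rot: [0.403, 3.113, 0.002]
ft_force: [-0.3, 0.5, 0.4]
grip_width: 0.994
grip_force: 0.0
```

```bash
python3 -m handwheel '[[0.087,0.001,0.001,0.03,0,0,0],[0.087,0,0,0.025,0,0,0],[0.087,0,0,0.012,0,0,0],[0.087,0,0,0,0,0,0],[0.087,0,0,0,0,0,0]]'
python3 -m handwheel '[[0.072,0,0,0,0,0,0],[0.066,0,0,0,0,0,0],[0.064,0,0,0,0,0,0],[0.05,0,0,0,0,0,0],[0.05,0,0,0,0,0,0],[0.05,0,0,0,0,0,0]]' 18
```

```text
time: 33.88
position: [0.5637, 0.031, 0.0308]
tool_rot: [0.402, 3.114, 0.001]
ft_force: [1.0, 0.1, 0.4]
grip_width: 1.0
grip_force: 0.0
time: 34.62
position: [0.5627, 0.0311, 0.0297]
tool_rot: [0.402, 3.116, 0.0]
ft_force: [-0.0, 0.2, 2.1]
grip_width: 0.749
grip_force: 18.0
```

```bash
python3 -m handwheel '[[0.05,0,0,-0.005,0,0,0],[0.05,0,0,-0.01,0,0,0],[0.05,0,0,-0.015,0,0,0],[0.05,0,0,-0.02,0,0,0],[0.05,0,0,-0.03,0,0,0],[0.05,0,0,-0.03,0,0,0],[0.05,0,0,-0.02,0,0,0],[0.05,0,0,0,0,0,0],[0.05,0,0,0,0,0,0]]'
python3 -m handwheel '[[0.05,-0.0058,-0.055,0,0,0,0],[0.05,-0.0058,-0.055,0,0,0,0],[0.05,-0.0058,-0.055,0,0,0,0],[0.05,-0.0058,-0.055,0,0,0,0],[0.05,-0.0058,-0.055,0,0,0,0],[0.05,-0.0058,-0.055,0,0,0,0],[0.05,0,0,0,0,0,0],[0.05,0,0,0,0,0,0],[0.05,0,0,0,0,0,0]]'
```

```text
time: 35.75
position: [0.5621, 0.031, 0.1591]
tool_rot: [-0.402, -3.115, 0.0]
ft_force: [-0.5, -0.5, -2.6]
grip_width: 0.751
grip_force: 18.0
time: 36.88
position: [0.5129, -0.2951, 0.1588]
tool_rot: [-0.398, -3.115, -0.002]
ft_force: [0.2, 0.3, -1.5]
grip_width: 0.747
grip_force: 18.0
```

```bash
python3 -m handwheel '[[0.05,0,-0.001,0.04,0,0,0],[0.05,0,0,0.04,0,0,0],[0.05,0,0,0.04,0,0,0],[0.05,0,0,0.02,0,0,0],[0.05,0,0,0.009,0,0,0],[0.05,0,0,0,0,0,0],[0.05,0,0,0,0,0,0],[0.05,0,0,0,0,0,0]]'
python3 -m handwheel '[[0.05,0,0,0.001,0,0,0],[0.05,0,0,0,0,0,0],[0.05,0,0,0.0005,0,0,0],[0.05,0,0,0,0,0,0],[0.05,0,0,0,0,0,0]]'
```

```text
time: 37.88
position: [0.5131, -0.2984, 0.0118]
tool_rot: [0.402, 3.114, -0.0]
ft_force: [-0.4, -0.5, -1.9]
grip_width: 0.744
grip_force: 18.0
time: 38.5
position: [0.5122, -0.298, 0.009]
tool_rot: [-0.402, -3.116, -0.0]
ft_force: [-0.6, 0.6, -0.4]
grip_width: 0.75
grip_force: 18.0
```

Within 2 mm of the floor; I lower gently to contact, then release.

```bash
python3 -m handwheel '[[0.05,0,0,0.001,0,0,0],[0.05,0,0,0.0005,0,0,0],[0.05,0,0,0,0,0,0]]'
python3 -m handwheel '[[0.068,0,0,0,0,0,0],[0.072,0,0,0,0,0,0],[0.075,0,0,0,0,0,0],[0.075,0,0,0,0,0,0],[0.075,0,0,-0.01,0,0,0],[0.075,0,0,-0.03,0,0,0],[0.075,0,0,-0.05,0,0,0],[0.075,0,0,-0.05,0,0,0],[0.075,0.04,0,-0.05,0,0,0],[0.075,0,0,0,0,0,0],[0.075,0,0,0,0,0,0],[0.075,0,0,0,0,0,0]]'
python3 - <<'E'
from h import *
snap('scene','scene7');snap('side','side7');snap('wrist','w7')
a=load('scene7')['p'][150:250,120:320];b=load('side7')['p'][90:230,260:400];c=load('w7')['p']
cv2.imwrite('pics/m7.png',np.vstack([np.hstack([cv2.resize(a,(400,200)),cv2.resize(b,(200,200))]),cv2.resize(c,(600,375))]))
for n in('side7','scene7','w7'):
    W=cloud(load(n));P,r=rect(W,(.47,.56,-.34,-.25),.024,.036);print(n,len(P),P.mean(0) if len(P) else '',r)
    if len(P)>50:
        A=np.c_[P[:,:2],np.ones(len(P))];print('slopes',np.linalg.lstsq(A,P[:,2],rcond=None)[0][:2])
E
```

```text
time: 38.88
position: [0.5122, -0.2979, 0.0075]
tool_rot: [-0.402, -3.116, -0.0]
ft_force: [0.1, -1.4, -1.5]
grip_width: 0.751
grip_force: 18.0
time: 40.38
position: [0.4743, -0.2874, 0.195]
tool_rot: [-0.401, -3.113, -0.0]
ft_force: [-1.0, 0.0, 0.7]
grip_width: 0.862
grip_force: 0.0
side7 169 [ 0.513  -0.2951  0.0269] ((512.2070922851562, -295.2644958496094), (63.405601501464844, 64.12843322753906), 33.93701934814453)
slopes [ 0.015  -0.0016]
scene7 207 [ 0.5156 -0.2949  0.0257] ((515.142578125, -296.2878723144531), (66.1773910522461, 61.539649963378906), 73.18730163574219)
slopes [0.0042 0.0032]
w7 2290 [ 0.511  -0.2975  0.0272] ((511.53167724609375, -297.6651611328125), (64.63676452636719, 64.84626007080078), 60.02552032470703)
slopes [-0.     -0.0013]
```

View pics/m7.png

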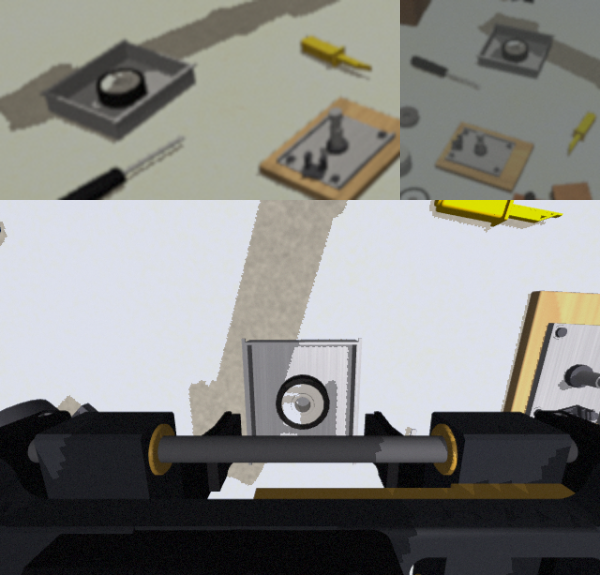

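The roller lies flat and central in the tray. The clip rests on the bracket about 45 mm from the shaft, and the wedge is in its slot. I hand the job in.

```bash
python3 -c "
from bench import ctrl
print(ctrl.close_job())"
```

```text
the job is handed in; nothing more can be done
None
```

The job is handed in, with no verdict returned: roller flat in the tray, wedge back in its slot, clip off the shaft and resting on the bracket plate about 45 mm from it, finished at about 40 s of the 72 s allowed.

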